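# Click the barbecue turn tally round to its pointer

### The job

Bring the turn tally up to its mark: with a fingertip, flick the upper edge of the toothed thumbwheel over the top towards the fixed pointer, click by click, until the one extra-wide tooth rests level at the pointer. Let the wheel come to rest one click short before giving it the final click, and do not go past the pointer. Do not lift or shove the tally along the ledge, leave everything else standing where it is, and finish clear of everything.

Things in the scene. Friction and masses are not known exactly. Their poses are not given: they have to be found in the camera images.
- counter: Turn tally, loose on the ledge, about 2 kg. Dark steel base plate 80 (x) by 150 (y) by 20 mm; origin at its underside centre, z up. Two cheeks (outer faces at x = +-30 mm, 26 mm wide in y, tops 81 mm above the ledge) carry a plain aluminium thumbwheel, axle along x. Pointer post at y = +63 to +73 mm, 20 mm wide, top at 81 mm. Nothing stands above the wheel.
- wheel (a joint): Wheel angle. 0: wide tooth level at the pointer (tally's +y side); -1.571: it points straight up; -3.142: level on the side away from the pointer. Grows as the wheel's top moves towards the pointer. Spring clicks every 0.785: let go over half-way it springs on to the next, else back; at rest one tooth is straight up. Starts 2, 3 or 4 clicks short of 0. A stop at -3.45 bars going round backwards.
- wheel_axle (a point): Centre of the thumbwheel, 75 mm above the tally's origin. Eight teeth 45 degrees apart, tips 45 mm from the axle (at rest the top tip is 120 mm above the ledge, its neighbours' tips 107 mm), hub radius 26 mm, teeth 6 mm thick and 14 mm wide along the axle, the wide one 36 mm. A tooth takes up to about 5 N at its tip to move.
- wheel_top (a point): Point on the tally where the tip of the uppermost resting tooth is, 120 mm above its origin. A fingertip swept level towards the pointer, its end 6 to 11 mm below this point, passes over the neighbouring teeth, catches only the top tooth and slips off it past half-way: one click per sweep.
- marker_tip (a point): Middle of the outer edge of the extra-wide tooth, 45 mm from the axle.
- pointer_tip (a point): Tip of the fixed pointer cone, on the tally at (0, 51, 75) mm in the tally's frame.
- jar: White ceramic jar with lid and knob, 84 mm diameter, 109 mm high; bystander, stands near the tally. Origin at the underside centre.
- shaker: Glass shaker with steel cap, 48 mm diameter, 82 mm high; bystander, stands near the tally. Origin at the underside centre.
- scoop: Green plastic scoop, 168 mm long, 30 mm high; bystander. Origin under the centre of its bowl.
- tray: Shallow aluminium tray 200 x 280 x 30 mm; bystander. Origin at the underside centre.
- thermometer: Stainless dial thermometer lying flat, dial 52 mm diameter and 12 mm thick, stem to 138 mm along its x; bystander near the tally. Origin under the dial's centre.
- brush: Basting brush lying flat along its x; bystander.
Not all that is in view belongs to the job. There is more than one size of the counter; the one meant has the size given above.

How it is judged (in metres and radians):
On the way:
1. the wheel rests one click short of the pointer (value of joint wheel between -0.935 and -0.635 rad), for 0.3 s.
At the end, for the whole second after the job is handed in: The wide tooth rests at the pointer (wheel within 0.12 rad of 0, still), the tally stands flat within 30 mm of where it was, and the jar, shaker, scoop, tray, thermometer and brush are within 20 mm of where they were (value of joint wheel between -0.12 and 0.12 rad and velocity of joint wheel between -0.1 and 0.1 rad/s and angle between counter's own z axis and vertical below 0.05 rad and linear speed of counter below 0.02 m/s and distance of counter from where it was at the start of the episode below 0.03 m and distance of each of jar, shaker, scoop, tray, thermometer, brush from where it was at the start of the episode below 0.02 m); the robot touches nothing.
It fails at once if the wide tooth is turned past the pointer by more than half a click (value of joint wheel above 0.4 rad).
It fails at once if the tally is shoved more than 30 mm, lifted or tipped (distance of counter from where it was at the start of the episode above 0.03 m or height (world z) of counter above 0.012 m or angle between counter's own z axis and vertical above 0.2 rad).
It fails at once if a bystander is shifted by more than 20 mm or knocked over (distance of any of jar, shaker, scoop, tray, thermometer, brush from where it was at the start of the episode above 0.02 m or angle between any of jar, shaker's own z axis and vertical above 0.5 rad).
It also fails if it takes over 51 s, if anything falls off the work surface, if the arm or the gripper's body presses on something with over 40 N, if the wrist force passes 120 N, or if a joint passes its speed limit or range.

### The arm

A 6-joint arm with a two-finger parallel gripper is mounted at the origin on the work surface. World frame = base frame: x ahead of the robot, y to its left, z up, the work surface at z = 0. Lengths are in m, angles in degrees, forces in N, time in s.
With the tool pointing down it reaches from about 0.375 to 0.75 m from the base axis. Payload 9 kg.
Tool frame: the origin (TCP) lies where the fingers leave the gripper's body, on its centre line; the fingertips stand 73 mm ahead of it and the grasp point (between the pads) lies 54 mm ahead of it (robot.tip_reach is the distance from the TCP to the fingertips, in m); z points along the fingers, y is the line along which they close (so a half turn about z gives the same grasp; the last joint's range is limited). The gripper opens to 85 mm and grips with 20 to 120 N. Pads are 22 mm wide; open, the fingers measure 114 mm over their backs; the gripper's body (76 mm by 85 mm) begins 54 mm behind the grasp point. The pads swing forward as they close: fully open they stand 13 mm farther back than shut.
Start: joints at [-82.718, 5.964, 5.575, 89.605, 0, 77.527], TCP at [0.203, -0.565, 0.304] pointing down, gripper open.
Joint ranges: [-171.21, 171.21], [-48.23, 106.86], [-62.78, 66.21], [-105.2, 120.99], [-86.42, 89.51], [-180, 180]. Speed limits (degrees/s): [127.2, 127.2, 147.25, 180, 180, 180].

### API

Orientations are given as [roll, pitch, yaw] about the fixed x, y, z axes, in that order (R = Rz(yaw) Ry(pitch) Rx(roll)).
In Python, from plant import robot gives the robot as it stands. Calls block until the motion is done:
- robot.move_pose(position, orientation): joint-space move of the TCP to a pose.
- robot.line_to(position, vel=0.15, rotation=None, guard=None): straight line of the TCP; rotation=None keeps the orientation; vel is the mean speed in m/s. With guard (N) it stops when the force on the tool has changed by that much, and returns True; else False.
- robot.goto_joints(angles): joint-space move.
- robot.set_gripper(opening): finger opening in m; the grip force is fixed at half the most; returns when the fingers have stopped.
- robot.pause(seconds).
- robot.ik(position, orientation): joint angles nearest the present ones, or None.
- robot.observe(): the state.
- robot.grab_frame(name): name is "side" or "top" or "wrist"; returns the picture (480x640x3 uint8, blue, green, red); there is no depth.
- robot.get_calibration(name): a dict with "vertical_fov" (degrees; the focal length in pixels is half the picture's height over the tangent of half this angle, whatever the lens; pixels are square), "cx", "cy" (the principal point, pixels), "rvec" (rotation vector, rad) and "tvec" (3), from world to camera coordinates, as OpenCV has them. Camera axes: x right, y down, z forward; pixel columns grow to the right and rows downward; lengths in m; the calibration is good to about 2 mm. A picture is of the moment at which its call begins: read the wrist's pose just before it. get_calibration takes no time and is no camera call; for the wrist camera it gives the pose at the moment of the call.
A pose or a line that the arm cannot do raises robot.IKError and nothing moves.
- robot.job_done(): hands the job in; it is judged then, once.
The state is a dict: "time": time; "q": joint angles; "qvel": joint speeds; "joint_torque": joint torques, N m; "tool_pos": TCP position; "tcp_rot": TCP orientation; "ft_force": force on the tool from outside, world axes, zero at the start; "torque": the same for the moment, N m; "gripper_width": finger opening in m; "gripper_force": force on a finger pad.
Only numpy, scipy, OpenCV 4.12 (cv2) and the standard library are available. Lean on these libraries where they do the work, as an engineer would, in place of code of your own. Each camera call takes 0.05 s, during which the arm holds its last target. There are 200 camera calls.

## Working session

There is one attempt and no reset: what is moved stays moved. The work goes in short steps, each a Python script; the robot and the scene stay as the last script left them, time stands still between calls to the robot, and variables do not carry over. Pictures are saved under pics/ and viewed, at most 10 in all, crops included, and the job is handed in when it is done.

```bash
mkdir -p pics; ls
python3 - <<'E'
from plant import robot
import cv2
for n in("top","side"):
    cv2.imwrite(f"pics/{n}0.png",robot.grab_frame(n)); c=robot.get_calibration(n); print(n,c)
print(robot.observe()["time"])
E
```

```text
pics
top {'vertical_fov': 44.51040219458497, 'cx': 314.72509594278335, 'cy': 245.93519464660667, 'rvec': array([ 2.1386527 , -2.18725544,  0.09316985]), 'tvec': array([0.01119404, 0.52189811, 1.44224734])}
side {'vertical_fov': 43.37562430883011, 'cx': 324.274989749037, 'cy': 244.6064049721557, 'rvec': array([ 2.04555682, -0.53802781,  0.32956975]), 'tvec': array([-0.45795541,  0.21261829,  1.35614332])}
0.1
```

View pics/top0.png

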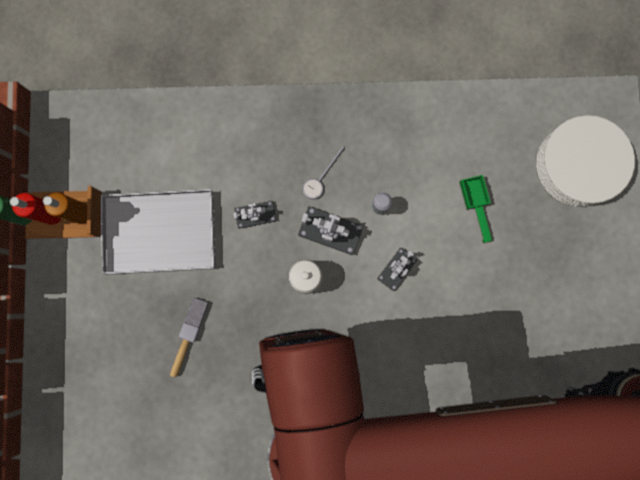

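View pics/side0.png

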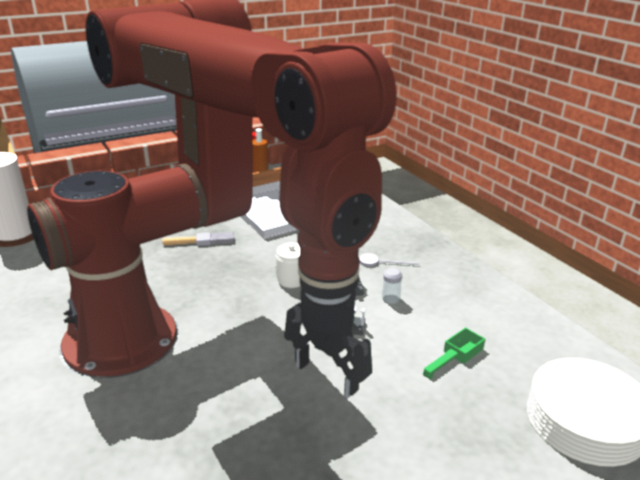

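Candidates: tallies at (256,213), (331,230) and (399,268). 150 mm is about 61 px here, so the middle one (331,230) is the one meant. I'll check it with a close crop.

```bash
cat > h.py <<'E'
import numpy as np, cv2
from plant import robot
def K(c):
    f=240/np.tan(np.radians(c["vertical_fov"]/2)); return np.array([[f,0,c["cx"]],[0,f,c["cy"]],[0,0,1]])
def ray(c,px,z):
    R=cv2.Rodrigues(np.array(c["rvec"]))[0]; o=-R.T@c["tvec"]; d=R.T@np.linalg.inv(K(c))@[px[0],px[1],1]
    return o+d*(z-o[2])/d[2]
def proj(c,p): return cv2.projectPoints(np.array(p,float).reshape(-1,3),np.array(c["rvec"]),np.array(c["tvec"]),K(c),None)[0][:,0]
E
python3 - <<'E'
from h import *
im=cv2.imread("pics/top0.png"); cv2.imwrite("pics/crop.png",cv2.resize(im[170:310,280:420],None,fx=4.2,fy=4.2,interpolation=cv2.INTER_CUBIC))
c=robot.get_calibration("top")
for p in [(331,230),(256,213),(399,268),(382,203),(306,277),(313,188)]: print(p,ray(c,p,0.02).round(3))
E
```

```text
(331, 230) [ 0.562 -0.042  0.02 ]
(256, 213) [0.61  0.146 0.02 ]
(399, 268) [ 0.462 -0.21   0.02 ]
(382, 203) [ 0.628 -0.173  0.02 ]
(306, 277) [0.445 0.023 0.02 ]
(313, 188) [0.671 0.001 0.02 ]
```

View pics/crop.png

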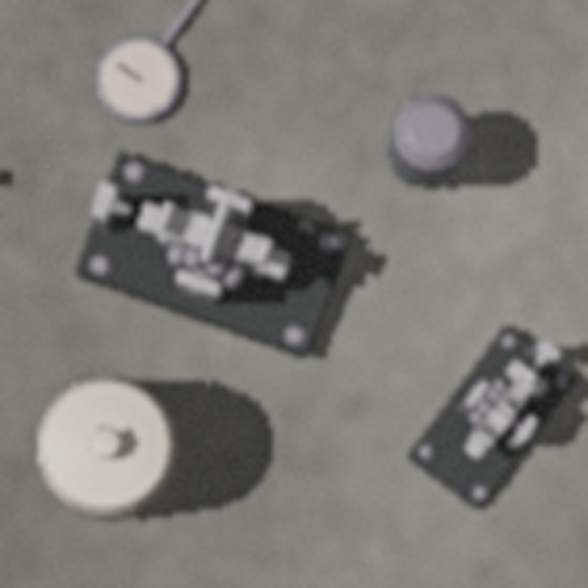

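The crop confirms it: the middle tally, plate about 232 x 125 crop px, i.e. 150 x 80 mm. The pointer post is at crop (105,200). Next I'll compute its pose, shut the gripper, and take a close look from the wrist.

Run:
```python
from h import *
c=robot.get_calibration("top")
P=[ray(c,(280+u/4.2-.4,170+v/4.2-.4),.02)[:2] for u,v in [(120,152),(78,272),(310,357),(352,237)]]
ctr=np.mean(P,0); yd=(P[0]+P[1]-P[2]-P[3]); print(ctr,[np.linalg.norm(P[i]-P[(i+1)%4]).round(3) for i in range(4)])
yaw=np.degrees(np.arctan2(yd[1],yd[0])); print("ydir",yaw)
print(robot.tip_reach); robot.set_gripper(0); print(robot.tip_reach,robot.observe()["gripper_width"])
for y in (yaw,yaw-180): print(y,robot.ik([*ctr,.34],[180,0,y]))
yy=min((yaw,yaw-180),key=lambda y:abs((robot.ik([*ctr,.34],[180,0,y]) or [999]*6)[5]))
d=yd/np.linalg.norm(yd)
robot.move_pose([*(ctr-0.06*d),.34],[180,0,yy])
cw=robot.get_calibration("wrist"); cv2.imwrite("pics/w1.png",robot.grab_frame("wrist"))
np.savez("w1.npz",**cw); cv2.imwrite("pics/t1.png",robot.grab_frame("top"))
R=cv2.Rodrigues(np.array(cw["rvec"]))[0]; print("cam",-R.T@cw["tvec"],R[2]); print(robot.observe()["time"],yy)
```

```text
[ 0.56172091 -0.04166242] [np.float64(0.077), np.float64(0.148), np.float64(0.077), np.float64(0.149)]
ydir 68.36739223119265
0.0726
0.0726 -2.7220115441624845e-06
68.36739223119265 [-17.5440457    0.17374298   3.35725967  93.1835167    0.
  94.08856207]
-111.63260776880735 [-17.5440457    0.17374298   3.35725967  93.1835167    0.
 -85.91143793]Traceback (most recent call last):
  File "<stdin>", line 8, in <module>
  File "<stdin>", line 8, in <lambda>
ValueError: The truth value of an array with more than one element is ambiguous. Use a.any() or a.all()
```

```bash
cat >> h.py <<'E'
ctr=np.array([.5617,-.0417]); yaw=68.4
E
python3 - <<'E'
from h import *
d=np.array([np.cos(np.radians(yaw)),np.sin(np.radians(yaw))])
robot.move_pose([*(ctr-0.06*d),.34],[180,0,yaw])
cw=robot.get_calibration("wrist"); cv2.imwrite("pics/w1.png",robot.grab_frame("wrist"))
np.savez("w1.npz",**cw); cv2.imwrite("pics/t1.png",robot.grab_frame("top"))
R=cv2.Rodrigues(np.array(cw["rvec"]))[0]; print("cam",-R.T@cw["tvec"],R[2]); print(robot.observe()["time"])
E
```

```text
cam [ 0.5708786  -0.0192489   0.40985254] [-0.12103955 -0.3044867  -0.94479483]
3.0417
```

View pics/w1.png

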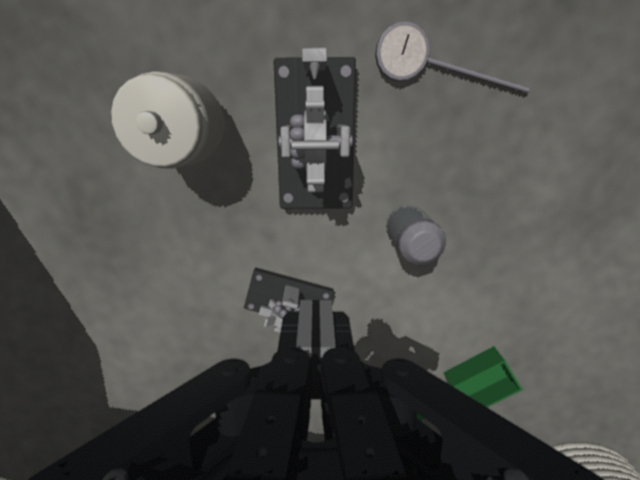

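Run:
```python
from h import *
im=cv2.imread("pics/w1.png")[45:220,260:370]; cv2.imwrite("pics/w1c.png",cv2.convertScaleAbs(cv2.resize(im,None,fx=3.4,fy=3.4,interpolation=cv2.INTER_CUBIC),alpha=1.2))
c=dict(np.load("w1.npz")); d=np.array([np.cos(np.radians(yaw)),np.sin(np.radians(yaw))]);x=np.array([d[1],-d[0]])
T=lambda p:[*(ctr+p[0]*x+p[1]*d),p[2]]
pts=[(0,0,.12),(0,.032,.107),(0,-.032,.107),(0,.045,.075),(0,-.045,.075),(0,.051,.075),(-.03,0,.081),(.03,0,.081),(-.04,.075,.02),(.04,.075,.02),(.04,-.075,.02),(-.04,-.075,.02),(-.018,0,.12),(.018,0,.12),(-.018,-.032,.107),(.018,-.032,.107)]
for p,q in zip(pts,proj(c,[T(p) for p in pts])): print(p,q.round(),((q-[260,45])*3.4).round())
```

```text
(0, 0, 0.12) [315. 149.] [188. 352.]
(0, 0.032, 0.107) [315. 105.] [188. 203.]
(0, -0.032, 0.107) [315. 187.] [188. 482.]
(0, 0.045, 0.075) [315.  89.] [188. 150.]
(0, -0.045, 0.075) [315. 194.] [188. 508.]
(0, 0.051, 0.075) [315.  81.] [188. 124.]
(-0.03, 0, 0.081) [281. 145.] [ 71. 339.]
(0.03, 0, 0.081) [350. 145.] [305. 339.]
(-0.04, 0.075, 0.02) [274.  59.] [46. 48.]
(0.04, 0.075, 0.02) [357.  59.] [330.  48.]
(0.04, -0.075, 0.02) [352. 211.] [313. 565.]
(-0.04, -0.075, 0.02) [279. 211.] [ 64. 565.]
(-0.018, 0, 0.12) [292. 149.] [108. 352.]
(0.018, 0, 0.12) [339. 149.] [267. 352.]
(-0.018, -0.032, 0.107) [294. 187.] [114. 482.]
(0.018, -0.032, 0.107) [337. 187.] [262. 482.]
```

View pics/w1c.png

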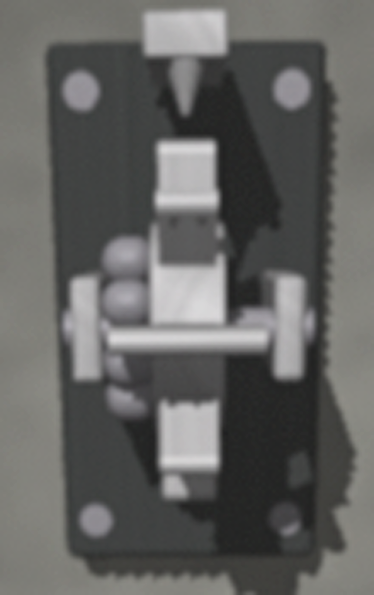

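The wide bar at crop (108–268, 338) matches the wide tooth standing straight up (predicted 108–267), so the wheel starts at -1.571, two clicks short. The corners suggest a +2.5 mm shift along the tally's y. Now the first sweep.

```bash
cat >> h.py <<'E'
d=np.array([np.cos(np.radians(yaw)),np.sin(np.radians(yaw))]);ctr=ctr+.0025*d
Z=.1115+.0726
def at(y,z): return [*(ctr+y*d),z]
def sweep():
    robot.line_to(at(-.065,.25),.2); robot.line_to(at(-.065,Z),.1,guard=10)
    print("pos",robot.observe()["tool_pos"],robot.observe()["ft_force"])
    print("guard",robot.line_to(at(.045,Z),.06,guard=20),robot.observe()["ft_force"])
    robot.line_to(at(.045,.25),.15); robot.line_to(at(-.0625,.34),.2); robot.pause(.5)
def look(n):
    c=robot.get_calibration("wrist"); im=robot.grab_frame("wrist")[45:220,260:370]
    cv2.imwrite(n,cv2.convertScaleAbs(cv2.resize(im,None,fx=3.4,fy=3.4,interpolation=cv2.INTER_CUBIC),alpha=1.2)); print(robot.observe()["time"])
E
python3 - <<'E'
from h import *
sweep(); look("pics/w2.png")
E
```

```text
pos [ 0.53901058 -0.09992376  0.18479417] [-0.04204251 -0.15582554  0.13545162]
guard False [-0.68728083 -0.65931706 -0.37573414]
8.425
```

View pics/w2.png

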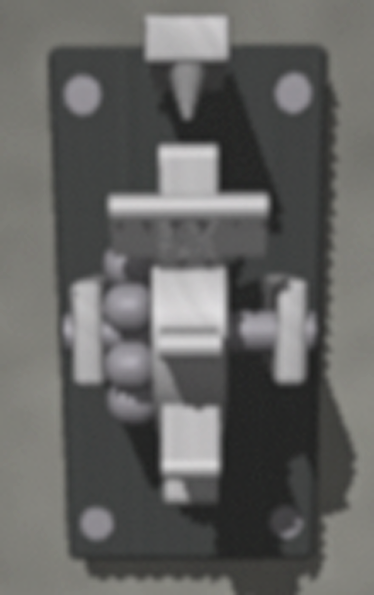

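The wide bar is now at crop (108–268, 203), the 45° pointer-side slot, so the wheel rests one click short. The tally hasn't moved. Now the final click.

Run:
```python
from h import *
sweep(); look("pics/w3.png")
```

```text
pos [ 0.5389844  -0.09996654  0.18480423] [-0.18676796  0.55358116  0.72653667]
guard False [-0.89419072  0.10841191 -0.13928992]
13.8083
```

View pics/w3.png

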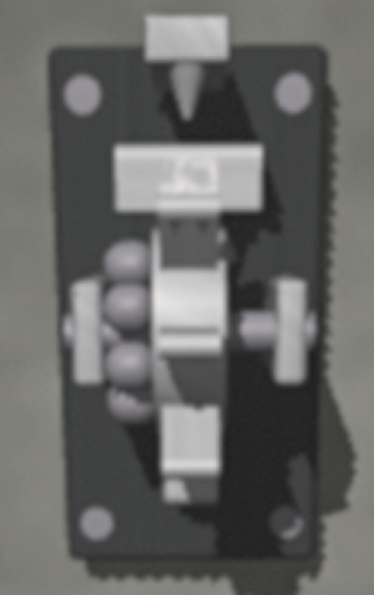

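The wide tooth now lies level at the pointer, crop (115–263, 145–210). The tally is unmoved and the arm is clear.

```bash
python3 -c "
from plant import robot
print(robot.job_done())"
```

```text
the job is handed in; nothing more can be done
None
```

I handed the job in with the wide tooth resting level at the pointer after two single-click sweeps, at rest one click short in between; in the wrist pictures the tally hadn't moved, and the arm finished clear. The hand-in returned no verdict.

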